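# Lay out a filtered light path on a breadboard

### The arm

A 6-joint arm with a two-finger parallel gripper is mounted at the origin on a cart in front of the work surface, level with it; the furniture and walls round the work are solid. World frame = base frame: x ahead of the robot, y to its left, z up, the work surface at z = 0. Lengths are in m, angles in rad, forces in N, time in s.
With the tool pointing down it reaches from about 0.325 to 0.9 m from the base axis. Payload 3.5 kg.
Tool frame: the origin (TCP) lies midway between the tips of the shut fingers; the grasp point (between the pads) lies 19 mm behind it; z points along the fingers, y is the line along which they close (so a half turn about z gives the same grasp; the last joint's range is limited). The gripper opens to 85 mm and grips with 20 to 120 N. Pads are 22 mm wide; open, the fingers measure 114 mm over their backs; the gripper's body (76 mm by 85 mm) begins 54 mm behind the grasp point. The pads swing forward as they close: fully open they stand 13 mm farther back than shut.
Start: joints at [-1.208, 0.276, -0.026, 1.268, 0, 1.467], TCP at [0.281, -0.558, 0.197] pointing down, gripper open.
Joint ranges: [-3.12, 3.12], [-0.85, 1.88], [-1.08, 1.24], [-1.95, 2.15], [-1.57, 1.53], [-3.14, 3.14]. Speed limits (rad/s): [2.57, 2.57, 3.14, 3.14, 3.14, 3.14].

### API

Orientations are given as a unit quaternion [x, y, z, w].
In Python, from rig import bot, get_image, boxes_of, cut_out, place_of gives the robot as it stands.
- The arm moves only by the tool step_arm, never from a script. Its argument "motion" is a list of rows, each a list of 4 numbers: the shift along the world's x, y, z in m, then the turn about the world's z in degrees. A call has 1 to 5 rows; each row is the pose to reach, as a shift and turn from the pose commanded when the call began; what a row does not reach only later rows make up. A row lasts 1/12 s, in which the tool goes at most 41.7 mm and 7.16 degrees, less where a joint would pass 70% of its speed; a pose out of reach is approached as far as the arm can. A call with a gripper value outside its range is refused whole. "fingers" is the opening, from -1 (shut) to 1 (fully open), so that 0 is half open, set as the call begins (left out, the last holds). The fingers move at their own pace and stop on an object; the grip force is fixed at half the most. Time passes only in rows, so rows that repeat a pose let the fingers close. It gives the time, the measured TCP pose, the force, the opening and the grip force at its end, in the units of the state.
- bot.get_obs(): the state, without advancing time (a new reading comes with each control period).
- get_image(name): name is "side" or "top" or "wrist"; returns a dict with "frame" (384x512x3 uint8, blue, green, red), "fx", "fy", "cx", "cy" (pixels), "k1" (the pictures are not rectified: a ray, as slopes to the right and down, at radius r is drawn at 1 + k1 r^2 times it, then the intrinsics apply), "pose" (4x4, takes a point from camera to world coordinates). Camera axes: x right, y up, looking along -z (the intrinsics and any distortion apply to the point x, -y, -z); pixel columns grow to the right and rows downward; lengths in m; the calibration is good to about 2 mm. A picture is of the moment at which its call begins. There is no depth.
- bot.sign_off(): hands the job in; it is judged then, once.
Trained networks look in the newest picture that a camera, given by its name, has taken for a name from the list of things; names that differ only in an ending like _2 or _b are one class to them, and where a whole thing is asked for, a point or a joint stands for the part that bears it (a point fixed in the world has none). Each returns a list of dicts, best first, with "conf" (0 to 1); they miss things now and then, are a little off and sometimes report something else, mostly with a low value. They report only what shows in the picture. A call takes as long as a camera call. They do not tell look-alikes from the thing itself.
- boxes_of(camera, label): "bbox" ([centre column, centre row, width, height] in pixels, round what is visible of it).
- cut_out(camera, label): "pixels" (384x512 bool, what is visible of it) and "bbox" ([centre column, centre row, width, height] in pixels, round what is visible of it).
- place_of(camera, label): "at" ([column, row] in pixels: a listed point, or the origin of a listed thing).
The state is a dict: "t": time; "qpos": joint angles; "qvel": joint speeds; "joint_efforts": joint torques, N m; "tool_pos": TCP position; "ee_rot": TCP orientation; "contact_force": force on the tool from outside, world axes, zero at the start; "ft_torque": the same for the moment, N m; "opening": finger opening in m; "grasp_force": force on a finger pad.
Only numpy, scipy, OpenCV 4.12 (cv2) and the standard library are available. Lean on these libraries where they do the work, as an engineer would, in place of code of your own. Each camera call takes 0.05 s, during which the arm holds its last target. There are 200 camera calls.

### The job

Lay out the light path on the breadboard, in line between the lamp post and the light sensor. Stand the filter cube squarely on the middle of the pedestal with its purple side window facing the lamp, and lay the larger of the two dust caps on top of the cube; stand the collimator on the board midway between the lamp and the pedestal with its brass barrel pointing at the pedestal, and the ring-shaped lens midway between the pedestal and the sensor, its ring square across the row. Leave the small dust cap and the petri dish where they are.

Things in the scene. Friction and masses are not known exactly. Their poses are not given: they have to be found in the camera images.
- board: Fixed aluminium breadboard, 90 x 320 x 12 mm, top 12 mm above the table; origin at the middle of its underside, z up, y along its length (the row runs along this y through the origin). A fixed steel pedestal stands at its middle: square table 52 x 52 mm whose top is 52 mm above the table. A low keyboard lies right of it, a monitor far behind that, a tall box behind its left end.
- lamp: Fixed lamp post on the board's centre line, 140 mm from the pedestal at one end of the row (either end): finned aluminium stem with a white frosted dome, round, 32 mm wide, 74 mm tall. Origin at the middle of its underside, 12 mm above the table.
- sensor: Fixed light sensor at the other end of the row, 140 mm from the pedestal on the centre line: black box 34 x 26 mm with a round window in both end faces, on a post, 79 mm tall; a small brass knob on top. Origin at the middle of its underside, 12 mm above the table.
- collimator: Loose collimator, 0.12 kg, 63 mm tall: black block 26 x 26 mm (from 41 to 63 mm height) with a brass barrel on one side, on a post with a 26 x 40 mm base, 7 mm high. Origin on the underside; post, block and base are centred 7 mm to the +x side of the origin, the barrel points to -x and ends about 20 mm from the origin. Grip the block across its y sides, which are flat and parallel. Starts upright on the table; its place is counted at the post.
- lens: Loose lens in an upright black ring on a post, 0.12 kg, 85 mm tall: ring 34 mm across along y, 10 mm thick (x from 1 to 11 mm), from 51 to 85 mm height; base 26 x 40 mm, 7 mm high. Origin on the underside; ring, post and base are centred 6 mm to the +x side of it. The ring's axis lies along x and must lie along the row, either way round. Grip the ring across y or across its thickness.
- cube: Loose filter cube, 0.09 kg, black, 36 mm tall, 44 mm along x (from -20 to +24 mm), 38 mm along y. One side, at -x, has a round purple window, which must face the lamp along the row; the top has a round green window. Origin on the underside. Grip it across its y sides.
- cap: The larger dust cap, loose: flat black ribbed disc, 34 mm across, 10 mm high, 15 g. Origin at the middle of its underside. To be laid flat on top of the cube, over its origin.
- small_cap: The smaller dust cap, loose: flat black ribbed disc, 26 mm across, 10 mm high. Not used; stays where it is. Origin at the middle of its underside.
- petri: Loose clear petri dish with lid, 60 mm across, 14 mm high; a bystander that stays where it is. Origin at the middle of its underside.
Not all that is in view belongs to the job. Leave any orange look-alike of the cube alone.

How it is judged:
At the end, for the whole second after the job is handed in: Cube on the pedestal and larger cap on the cube (12 mm each way); collimator post and lens 70 mm from the pedestal on the lamp's and the sensor's side (14 mm; lens 18 mm along the row), barrel to the pedestal, purple window to the lamp; all square to the row (0.25 rad), upright, released, at rest (x of cube in the frame of board between -0.012 and 0.012 m and y of cube in the frame of board between -0.012 and 0.012 m and z of cube in the frame of board between 0.046 and 0.058 m and angle between the x axis of each of cube, collimator, lens and the y axis of board, either way round below 0.25 rad and x of cap in the frame of cube between -0.012 and 0.012 m and y of cap in the frame of cube between -0.012 and 0.012 m and z of cap in the frame of cube between 0.032 and 0.042 m and x of collimator in the frame of board between -0.014 and 0.014 m and z of collimator in the frame of board between 0.007 and 0.017 m and x of lens in the frame of board between -0.014 and 0.014 m and z of lens in the frame of board between 0.007 and 0.017 m and ((y of lamp in the frame of board above 0.05 m and y of collimator in the frame of board between 0.049 and 0.077 m and y of lens in the frame of board between -0.088 and -0.052 m and x of lamp in the frame of collimator above 0.04 m and x of lamp in the frame of cube below -0.1 m) or (y of lamp in the frame of board below -0.05 m and y of collimator in the frame of board between -0.077 and -0.049 m and y of lens in the frame of board between 0.052 and 0.088 m and x of lamp in the frame of collimator above 0.04 m and x of lamp in the frame of cube below -0.1 m)) and linear speed of each of collimator, lens, cube, cap below 0.02 m/s and angle between each of collimator, lens, cube, cap's own z axis and vertical below 0.12 rad); the robot touches nothing.
It fails at once if the small dust cap is moved more than 15 mm (distance of small_cap from where it was at the start of the episode above 0.015 m).
It fails at once if the petri dish is moved more than 15 mm (distance of petri from where it was at the start of the episode above 0.015 m).
It also fails if it takes over 112 s, if anything falls off the work surface, if the arm or the gripper's body presses on something with over 40 N, if the wrist force passes 120 N, or if a joint passes its speed limit or range.

## Working session

There is one attempt and no reset: what is moved stays moved. The work goes in short steps, Python scripts to look and compute and a tool call to move; the robot and the scene stay as the last step left them, time stands still between calls to the robot, and variables do not carry over. Pictures are saved under pics/ and viewed, at most 14 in all, crops included, and the job is handed in when it is done.

Besides the shell and the picture viewer there is one more tool, called after "Request:" as name(argument=value, ...) on one line, values as JSON. step_arm: Moves the arm, as the interface text tells. Its arguments: {"type":"object","properties":{"motion":{"type":"array","items":{"type":"array","items":{"type":"number"}}},"fingers":{"type":"number"}},"required":["motion"]}

```bash
mkdir -p pics; cat > h.py <<'E'
import numpy as np, cv2
from rig import bot, get_image, boxes_of, cut_out, place_of
def K(im): return np.array([[im["fx"],0,im["cx"]],[0,im["fy"],im["cy"]],[0,0,1.]])
def undist(im,px):
    p=(np.array(px,float)-[im["cx"],im["cy"]])/[im["fx"],im["fy"]]
    u=p.copy()
    for _ in range(20): u=p/(1+im["k1"]*(u**2).sum(-1,keepdims=True))
    return u
def hit(im,px,z):
    u=undist(im,np.atleast_2d(px)); T=np.array(im["pose"])
    d=np.c_[u[:,0],-u[:,1],-np.ones(len(u))]@T[:3,:3].T
    return T[:3,3]+d*((z-T[2,3])/d[:,2])[:,None]
def proj(im,P):
    T=np.array(im["pose"]); c=(np.atleast_2d(P)-T[:3,3])@T[:3,:3]
    s=np.c_[c[:,0]/-c[:,2],-c[:,1]/-c[:,2]]; s=s*(1+im["k1"]*(s**2).sum(1,keepdims=True))
    return s*[im["fx"],im["fy"]]+[im["cx"],im["cy"]]
E
python3 - <<'E'
from h import *
Z=dict(board=0,lamp=.012,sensor=.012)
for c in ("top","side"):
    im=get_image(c); cv2.imwrite(f"pics/{c}0.png",cv2.resize(im["frame"],(800,600)))
    print(c,np.round(im["pose"],3).tolist(),im["fx"],im["k1"])
    for n in "board lamp sensor collimator lens cube cap small_cap petri".split():
        for r in place_of(c,n)[:3]:
            print(n,round(r["conf"],2),np.round(r["at"]),np.round(hit(im,r["at"],Z.get(n,0))[0],3))
E
```

```text
top [[0.015, 0.983, -0.185, 0.319], [-1.0, 0.016, 0.003, 0.053], [0.006, 0.185, 0.983, 1.37], [0.0, 0.0, 0.0, 1.0]] 419.74420612988587 0.004164235193510109
board 0.58 [184. 220.] [0.459 0.268 0.   ]
lamp 0.61 [232. 217.] [0.47  0.111 0.012]
sensor 0.7 [145. 229.] [0.429 0.393 0.012]
collimator 0.74 [355. 199.] [ 0.539 -0.292  0.   ]
collimator 0.48 [232. 156.] [0.678 0.117 0.   ]
lens 0.55 [242. 186.] [0.575 0.083 0.   ]
cube 0.73 [270. 191.] [ 0.559 -0.011  0.   ]
cube 0.72 [272. 154.] [ 0.686 -0.015  0.   ]
cap 0.42 [214. 186.] [0.574 0.176 0.   ]
small_cap 0.56 [300. 196.] [ 0.546 -0.109  0.   ]
petri 0.82 [360. 202.] [ 0.527 -0.307  0.   ]
side [[-0.916, 0.219, -0.335, 0.172], [-0.4, -0.529, 0.749, 0.887], [-0.013, 0.82, 0.572, 0.702], [0.0, 0.0, 0.0, 1.0]] 439.1021623523851 -0.13005889663960554
board 0.65 [264. 277.] [0.443 0.256 0.   ]
lamp 0.72 [273. 235.] [0.474 0.128 0.012]
sensor 0.73 [242. 323.] [0.429 0.4   0.012]
collimator 0.57 [198. 215.] [ 0.69   0.119 -0.   ]
lens 0.5 [241. 215.] [0.585 0.076 0.   ]
cube 0.9 [266. 199.] [ 0.555 -0.015  0.   ]
cube 0.64 [221. 189.] [ 0.691 -0.013  0.   ]
cap 0.53 [230. 236.] [0.576 0.163 0.   ]
small_cap 0.45 [279. 184.] [ 0.548 -0.1    0.   ]
petri 0.55 [306. 150.] [ 0.538 -0.319  0.   ]
```

View pics/top0.png

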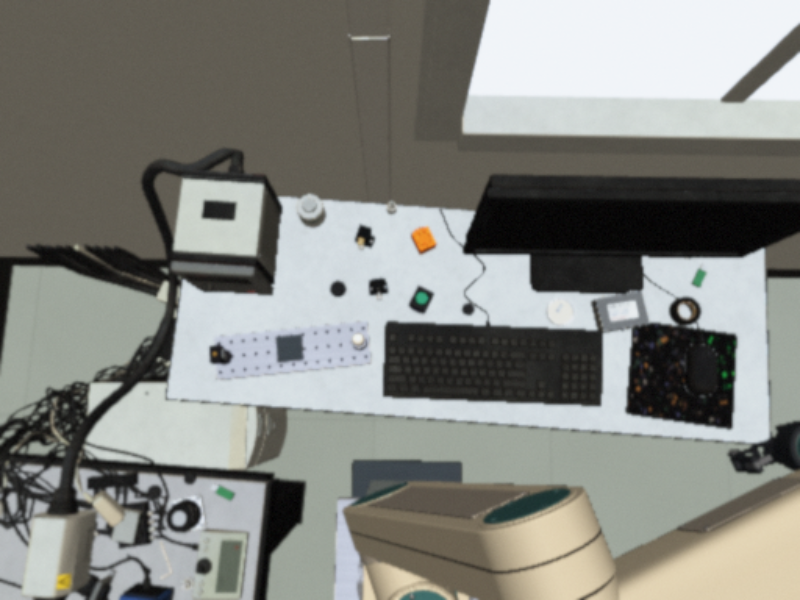

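View pics/side0.png

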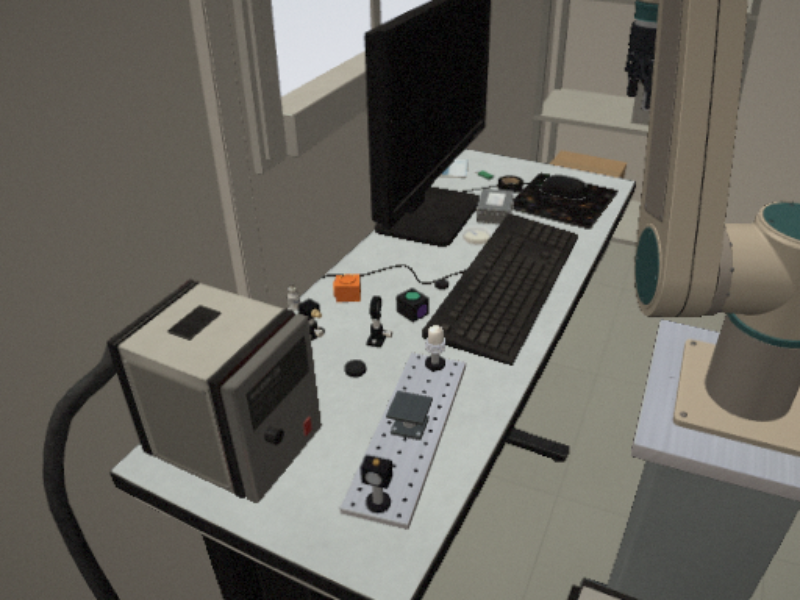

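The top view (800x600 scale) shows, left to right:
- the sensor at (220,354)
- the pedestal at (290,347)
- the lamp at (358,342)
- the large cap at (338,289)
- the lens at (377,287)
- the black cube at (422,299)
- the orange decoy at (423,240)
- the collimator at (365,237)
- the small cap at (468,309)
- the petri dish at (560,312)

Two objects could be the cube: the black one with green and purple windows at (422,299), and the orange one at (423,240). The black one fits the description. I'll move the wrist camera over the area to confirm.

Request:
step_arm(motion=[[0.01, 0.02, 0.03, 0], [0.025, 0.05, 0.05, 0], [0.04, 0.085, 0.065, 0], [0.053, 0.12, 0.08, 0], [0.065, 0.155, 0.095, 0]])

```text
t: 1.42
tool_pos: [0.3461, -0.4021, 0.2933]
ee_rot: [0.973, 0.23, 0.0, 0.0]
contact_force: [0.7, -0.2, -0.7]
opening: 0.085
grasp_force: 0.0
```

Request:
step_arm(motion=[[0.013, 0.035, 0.015, 0], [0.026, 0.07, 0.03, 0], [0.039, 0.105, 0.045, 0], [0.052, 0.14, 0.06, 0], [0.065, 0.175, 0.075, 0]])

```text
t: 1.83
tool_pos: [0.4109, -0.2267, 0.3685]
ee_rot: [0.973, 0.231, 0.0, 0.0]
contact_force: [0.4, 0.1, -0.1]
opening: 0.0856
grasp_force: 0.0
```

Request:
step_arm(motion=[[0.013, 0.038, 0, 0], [0.026, 0.076, 0, 0], [0.039, 0.114, 0, 0], [0.052, 0.152, 0, 0], [0.065, 0.19, 0, 0]])

```text
t: 2.25
tool_pos: [0.4759, -0.0364, 0.3678]
ee_rot: [0.973, 0.231, 0.0, 0.0]
contact_force: [0.8, 0.1, 0.1]
opening: 0.0856
grasp_force: 0.0
```

Request:
step_arm(motion=[[0.01, 0.035, 0.0, 0], [0.02, 0.07, 0, 0], [0.03, 0.105, 0, 0], [0.03, 0.105, 0, 0], [0.03, 0.105, 0, 0]])

```text
t: 2.67
tool_pos: [0.5057, 0.0681, 0.3672]
ee_rot: [0.973, 0.233, -0.0, 0.0]
contact_force: [0.8, 0.3, -0.1]
opening: 0.0857
grasp_force: 0.0
```

```bash
python3 - <<'E'
from h import *
from scipy.spatial.transform import Rotation as R
o=bot.get_obs(); print(o["tool_pos"],R.from_quat(o["ee_rot"]).as_matrix().round(2).tolist(),o["qpos"].round(2) if hasattr(o["qpos"],"round") else o["qpos"])
im=get_image("wrist"); cv2.imwrite("pics/w1.png",cv2.resize(im["frame"],(800,600)))
print(np.round(im["pose"],3).tolist(),im["fx"],im["k1"])
for n in "board lamp sensor collimator lens cube cap small_cap petri".split():
        for r in place_of("wrist",n)[:3]:
            print(n,round(r["conf"],2),np.round(r["at"]),np.round(hit(im,r["at"],.012 if n in("lamp","sensor") else 0)[0],3))
E
```

```text
[0.50571631 0.0681097  0.36720419] [[0.89, 0.45, -0.0], [0.45, -0.89, -0.0], [-0.0, 0.0, -1.0]] [ 0.01  0.03  0.04  1.58 -0.    2.68]
[[0.452, 0.85, 0.269, 0.573], [-0.892, 0.431, 0.137, 0.103], [0.001, -0.302, 0.953, 0.544], [0.0, 0.0, 0.0, 1.0]] 318.5777185978068 0.017644986344042272
board 0.89 [136. 117.] [0.448 0.255 0.   ]
board 0.66 [262.  92.] [0.577 0.087 0.   ]
lamp 0.79 [215. 147.] [0.464 0.117 0.012]
sensor 0.79 [44. 88.] [0.427 0.396 0.012]
collimator 0.57 [277.  18.] [0.683 0.116 0.   ]
lens 0.64 [262.  93.] [0.576 0.086 0.   ]
cube 0.76 [346.  56.] [ 0.685 -0.006  0.   ]
cube 0.65 [302. 133.] [ 0.549 -0.003  0.   ]
cap 0.58 [216.  68.] [0.577 0.17  0.   ]
small_cap 0.77 [348. 168.] [ 0.534 -0.106  0.   ]
```

View pics/w1.png

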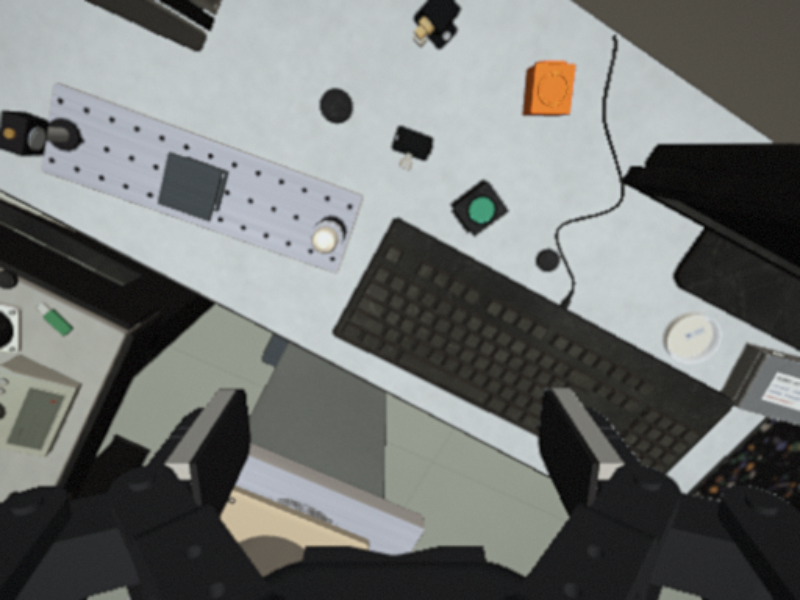

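The wrist view shows the black cube with its green top at (481,208) and the orange look-alike at (550,88). The collimator is at (437,22), the lens at (412,143), the large cap at (336,105) and the small cap at (547,260). I'll enlarge the cube, collimator and lens together.

```bash
python3 - <<'E'
from h import *
im=get_image("wrist"); s=get_image("side")
def crop(f,c,r,w,W=400,H=300):
    h=w*3//4; x=int(np.clip(c-w//2,0,512-w)); y=int(np.clip(r-h//2,0,384-h)); 
    print(x,y,W/w); return cv2.resize(f[y:y+h,x:x+w],(W,H),interpolation=cv2.INTER_CUBIC)
m=np.vstack([np.hstack([crop(im["frame"],307,134,80),crop(im["frame"],278,20,80)]),
 np.hstack([crop(im["frame"],262,95,80),crop(s["frame"],240,200,110)])])
cv2.imwrite("pics/c1.png",m)
q=np.array([(57,83),(43,170),(338,271),(362,196)])*.64
B=hit(im,q,.012);print(B.round(4),B.mean(0).round(4))
q=np.array([(172,152),(228,167),(212,220),(158,203)])*.64
P=hit(im,q,.052);print(P.round(4),P.mean(0).round(4))
for n in("lamp","sensor"):
  for c,i in(("wrist",im),("side",s)):
    r=place_of(c,n)[0]; print(n,c,hit(i,r["at"],.012).round(4))
E
```

```text
267 104 5.0
238 0 5.0
222 65 5.0
185 159 3.6363636363636362
[[0.4728 0.418  0.012 ]
 [0.3852 0.4093 0.012 ]
 [0.4234 0.0942 0.012 ]
 [0.5087 0.1055 0.012 ]] [0.4475 0.2567 0.012 ]
[[0.4699 0.283  0.052 ]
 [0.4808 0.2311 0.052 ]
 [0.4262 0.2272 0.052 ]
 [0.4183 0.2796 0.052 ]] [0.4488 0.2552 0.052 ]
lamp wrist [[0.4621 0.1206 0.012 ]]
lamp side [[0.4659 0.1273 0.012 ]]
sensor wrist [[0.4302 0.3958 0.012 ]]
sensor side [[0.434  0.3988 0.012 ]]
```

View pics/c1.png

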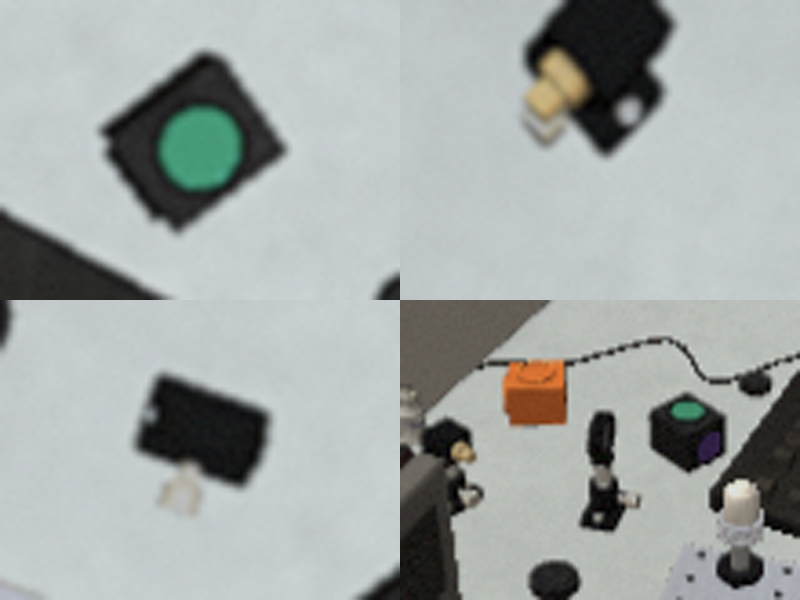

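The crop confirms it: the black cube has the green top, and in the side view its purple face points toward the robot (−x). The orange one is the decoy. Next I'll work out the cube pose.

```bash
python3 - <<'E'
from h import *
im=get_image("wrist"); s=get_image("side")
q=np.array([(208,52),(285,150),(179,230),(103,132)])/5+[267,104]
P=hit(im,q,.036);print(P.round(4),P.mean(0).round(4))
d=np.diff(np.vstack([P,P[:1]]),axis=0)
print(np.linalg.norm(d,axis=1).round(4),np.degrees(np.arctan2(d[:,1],d[:,0])).round(1))
g=np.array([[201,148]])/5+[267,104]; print("green",hit(im,g,.036))
# purple spot in side view
f=s["frame"].astype(int); hsv=cv2.cvtColor(s["frame"],cv2.COLOR_BGR2HSV)
m=((hsv[...,0]>120)&(hsv[...,0]<160)&(hsv[...,1]>80)); m[:180]=0; m[230:]=0; m[:,:240]=0;m[:,300:]=0
y,x=np.nonzero(m); print(len(x),x.mean(),y.mean(),hit(s,[x.mean(),y.mean()],.018))
q=np.array([(157,75),(270,112),(243,187),(137,148)])/5+[222,65]
P=hit(im,q,.007);print("lens",P.round(4),P.mean(0).round(4))
E
```

```text
[[ 0.5803  0.0064  0.036 ]
 [ 0.5649 -0.0304  0.036 ]
 [ 0.5277 -0.0129  0.036 ]
 [ 0.5441  0.0238  0.036 ]] [ 0.5543 -0.0033  0.036 ]
[0.0399 0.0411 0.0402 0.0401] [-112.7  154.9   65.9  -25.7]
green [[ 0.5536208  -0.00630654  0.036     ]]
58 267.2068965517241 199.06896551724137 [[0.54120246 0.00526    0.018     ]]
lens [[0.5876 0.1059 0.007 ]
 [0.5939 0.0686 0.007 ]
 [0.5696 0.0656 0.007 ]
 [0.565  0.1017 0.007 ]] [0.579  0.0855 0.007 ]
```

Request:
step_arm(motion=[[0.005, -0.01, -0.01, 7], [0.015, -0.02, -0.03, 14], [0.025, -0.03, -0.05, 21], [0.035, -0.045, -0.07, 28], [0.04, -0.055, -0.09, 35]], fingers=0.4)

```text
t: 3.98
tool_pos: [0.5468, 0.0107, 0.2765]
ee_rot: [0.857, 0.515, 0.0, 0.0]
contact_force: [0.1, -0.0, -0.8]
opening: 0.06
grasp_force: 0.0
```

Request:
step_arm(motion=[[0.009, -0.017, -0.01, 7], [0.009, -0.017, -0.02, 14], [0.009, -0.017, -0.03, 21], [0.009, -0.017, -0.04, 28], [0.009, -0.017, -0.05, 35]])

```text
t: 4.4
tool_pos: [0.5548, -0.0055, 0.2268]
ee_rot: [0.662, 0.749, -0.0, -0.0]
contact_force: [1.2, 0.4, -0.7]
opening: 0.0597
grasp_force: 0.0
```

Request:
step_arm(motion=[[0, 0, 0, 7], [0, 0, 0, 14], [0, 0, 0, 21], [0, 0, 0, 28], [0, 0, 0, 35]])

```text
t: 4.82
tool_pos: [0.5547, -0.0053, 0.2273]
ee_rot: [0.406, 0.914, -0.0, -0.0]
contact_force: [-0.4, 0.4, -0.7]
opening: 0.0594
grasp_force: 0.0
```

Request:
step_arm(motion=[[0, 0, 0, 7], [0, 0, 0, 14], [0, 0, 0, 21], [0, 0, 0, 23.5], [0, 0, 0, 23.5]])

```text
t: 5.23
tool_pos: [0.5547, -0.0053, 0.2274]
ee_rot: [0.214, 0.977, -0.0, -0.0]
contact_force: [-0.1, -0.8, -0.9]
opening: 0.0598
grasp_force: 0.0
```

```bash
python3 - <<'E'
from h import *
from scipy.spatial.transform import Rotation as R
o=bot.get_obs(); print(o["tool_pos"],np.degrees(R.from_quat(o["ee_rot"]).as_euler("ZYX")))
im=get_image("wrist"); cv2.imwrite("pics/w2.png",cv2.resize(im["frame"],(800,600)))
for r in place_of("wrist","cube")[:2]: print(r,hit(im,r["at"],0))
print(proj(im,[[.555,-.004,.036]])*1.5625)
E
```

```text
[ 0.5547371  -0.00532884  0.22735645] [ 1.55233320e+02 -4.06842553e-03 -1.79998543e+02]
{'at': [289.3, 238.3], 'conf': 0.98} [[ 0.68404293 -0.0083445   0.        ]]
{'at': [251.4, 152.4], 'conf': 0.72} [[ 0.55193833 -0.00548246  0.        ]]
[[396.21138376 249.88651744]]
```

View pics/w2.png

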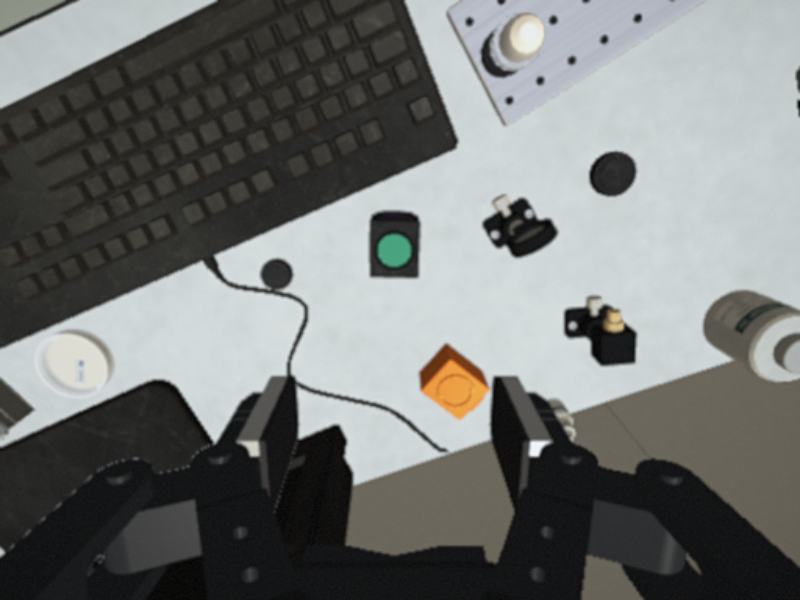

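The wrist view shows the cube upright with its green window at (394,250), within 2 px of the prediction, and the purple face towards the camera. I'll descend and grip.

Request:
step_arm(motion=[[0, 0, -0.04, 0], [0, 0, -0.08, 0], [0, 0, -0.12, 0], [0, 0, -0.16, 0], [0, 0, -0.19, 0]])

```text
t: 5.75
tool_pos: [0.5528, -0.0051, 0.0344]
ee_rot: [0.215, 0.977, -0.0, -0.001]
contact_force: [-1.1, -0.3, -0.4]
opening: 0.0598
grasp_force: 0.0
```

Request:
step_arm(motion=[[0, 0, -0.015, 0], [0, 0, -0.03, 0], [0, 0, -0.03, 0], [0, 0, -0.03, 0]])

```text
t: 6.08
tool_pos: [0.5539, -0.0053, 0.0067]
ee_rot: [0.215, 0.977, -0.0, -0.001]
contact_force: [0.4, -0.2, 0.5]
opening: 0.0601
grasp_force: 0.0
```

Request:
step_arm(motion=[[0, 0, 0, 0], [0, 0, 0, 0], [0, 0, 0, 0], [0, 0, 0, 0], [0, 0, 0, 0]], fingers=-0.6)

```text
t: 6.5
tool_pos: [0.5554, -0.0055, 0.0082]
ee_rot: [0.215, 0.977, 0.0, 0.001]
contact_force: [0.3, 0.0, 0.2]
opening: 0.017
grasp_force: 0.0
```

Request:
step_arm(motion=[[0, 0, 0, 0], [0, 0, 0.02, 0], [0, 0, 0.05, 0], [0, 0, 0.09, 0], [0, 0, 0.13, 0]])

```text
t: 6.92
tool_pos: [0.5532, -0.0052, 0.1378]
ee_rot: [0.215, 0.977, -0.0, -0.001]
contact_force: [0.4, 0.1, -0.3]
opening: 0.0178
grasp_force: 0.0
```

The fingers closed to 17 mm on nothing, so I'll look before trying again.

```bash
python3 - <<'E'
from h import *
w=get_image("wrist"); s=get_image("side")
print(bot.get_obs()["tool_pos"])
a=cv2.resize(w["frame"],(800,600))[:,:]
b=cv2.resize(s["frame"][120:270,180:330],(300,300))
a[300:,500:]=b
cv2.imwrite("pics/w3.png",a)
E
```

```text
[ 0.56081746 -0.00615543  0.14534946]
```

View pics/w3.png

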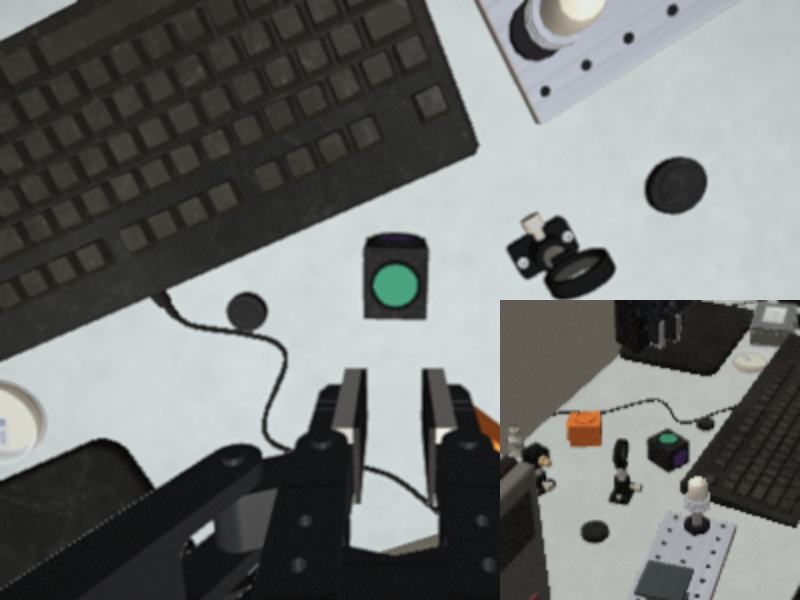

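```bash
python3 - <<'E'
from h import *
w=get_image("wrist"); s=get_image("side"); t=get_image("top")
p=bot.get_obs()["tool_pos"]; print(p, w["pose"][:3,3] if hasattr(w["pose"],"shape") else w["pose"])
P=np.array([p,p+[0,0,.019],[.555,-.004,.036]])
print("wrist800",proj(w,P)*1.5625); print("side native",proj(s,P)); print("top",proj(t,P))
b=cv2.resize(s["frame"][110:230,200:320],(600,600),interpolation=cv2.INTER_CUBIC)
cv2.imwrite("pics/s3.png",b)
E
```

```text
[ 0.55460183 -0.00538225  0.13752433] [0.48674399 0.02680486 0.32109321]
wrist800 [[390.04315376 332.12677318]
 [389.89371911 352.09422223]
 [392.93476559 266.57144527]]
side native [[263.86330629 157.55294491]
 [263.81356453 151.04514215]
 [263.77099266 190.60009458]]
top [[270.39621803 185.02433405]
 [270.70799908 183.81897584]
 [268.4487024  190.77359988]]
```

View pics/s3.png

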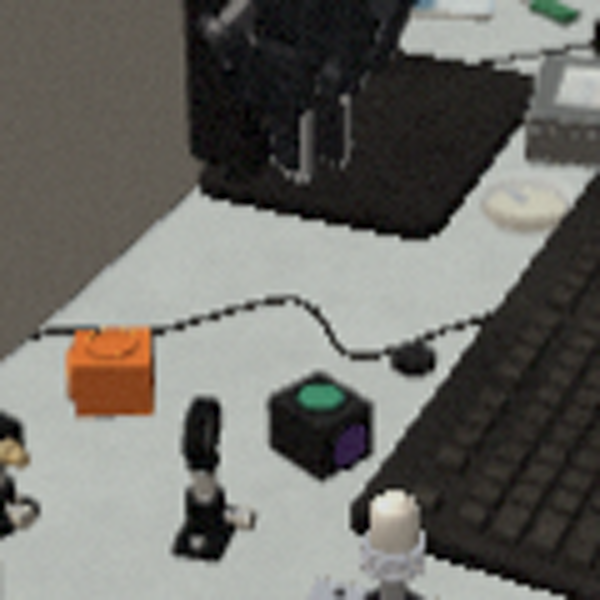

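In both views the fingertips sit about 35 mm above the reported TCP: side native row 145 against 157 predicted, and wrist row 370 against 332. That means the fingers closed above the cube. I'll go lower in small steps and watch the force.

Request:
step_arm(motion=[[0, 0, -0.03, 0], [0, 0, -0.07, 0], [0, 0, -0.11, 0], [0, 0, -0.13, 0], [0, 0, -0.13, 0]], fingers=0.4)

```text
t: 7.58
tool_pos: [0.5464, -0.0044, -0.0001]
ee_rot: [0.215, 0.977, -0.001, -0.008]
contact_force: [-1.0, -0.3, -0.3]
opening: 0.0595
grasp_force: 0.0
```

Request:
step_arm(motion=[[0, 0, -0.005, 0], [0, 0, -0.01, 0], [0, 0, -0.015, 0], [0, 0, -0.015, 0]])

```text
t: 7.92
tool_pos: [0.5554, -0.0055, -0.0072]
ee_rot: [0.215, 0.977, 0.0, 0.001]
contact_force: [-0.3, -0.1, -0.3]
opening: 0.0599
grasp_force: 0.0
```

Request:
step_arm(motion=[[0, 0, -0.005, 0], [0, 0, -0.01, 0], [0, 0, -0.01, 0], [0, 0, -0.01, 0]])

```text
t: 8.25
tool_pos: [0.5545, -0.0054, -0.0177]
ee_rot: [0.215, 0.977, -0.0, -0.0]
contact_force: [0.8, -0.8, -0.1]
opening: 0.0599
grasp_force: 0.0
```

```bash
python3 - <<'E'
from h import *
w=get_image("wrist"); s=get_image("side"); print(bot.get_obs()["tool_pos"])
a=cv2.resize(w["frame"][96:,128:384],(400,450)); b=cv2.resize(s["frame"][130:242,210:310],(400,450),interpolation=cv2.INTER_CUBIC)
cv2.imwrite("pics/s4.png",np.hstack([a,b]))
E
```

```text
[ 0.55482353 -0.00542522 -0.01742803]
```

View pics/s4.png

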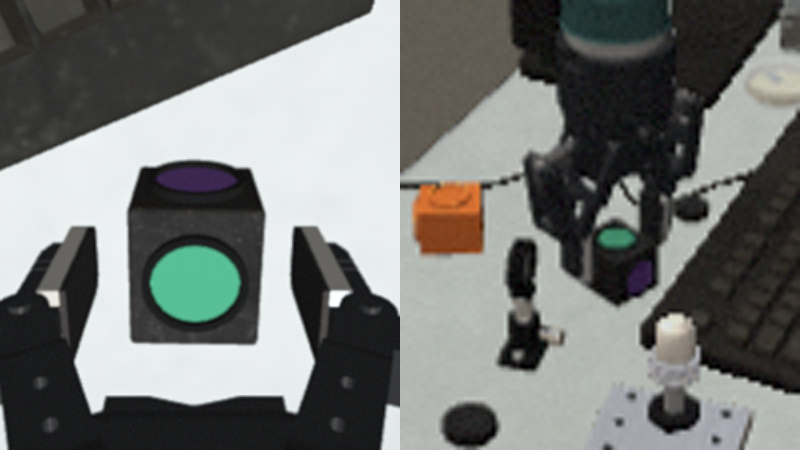

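The open pads now straddle the cube symmetrically: pads at columns 97 and 293, cube at 197. I'll lower a bit more and grip.

Request:
step_arm(motion=[[0, 0, -0.004, 0], [0, 0, -0.008, 0], [0, 0, -0.008, 0]])

```text
t: 8.6
tool_pos: [0.5539, -0.0053, -0.0264]
ee_rot: [0.215, 0.977, -0.0, -0.001]
contact_force: [-0.1, -0.4, 0.5]
opening: 0.0599
grasp_force: 0.0
```

Request:
step_arm(motion=[[0, 0, 0, 0], [0, 0, 0, 0], [0, 0, 0, 0], [0, 0, 0, 0], [0, 0, 0, 0]], fingers=-0.6)

```text
t: 9.02
tool_pos: [0.5549, -0.0055, -0.0255]
ee_rot: [0.215, 0.977, 0.0, 0.0]
contact_force: [0.8, 0.3, 0.2]
opening: 0.0372
grasp_force: 60.8
```

Request:
step_arm(motion=[[0, 0, 0, 0], [0, 0, 0.02, 0], [0, 0, 0.05, 0], [0, 0, 0.09, 0], [0, 0, 0.13, 0]])

```text
t: 9.43
tool_pos: [0.5527, -0.0052, 0.1044]
ee_rot: [0.215, 0.977, -0.0, -0.002]
contact_force: [1.9, -0.3, -0.8]
opening: 0.0369
grasp_force: 60.6
```

Request:
step_arm(motion=[[0, 0, 0.03, 7], [-0.01, 0.015, 0.055, 14], [-0.02, 0.03, 0.055, 21], [-0.03, 0.05, 0.055, 28], [-0.04, 0.07, 0.055, 35]])

```text
t: 9.85
tool_pos: [0.5144, 0.065, 0.16]
ee_rot: [-0.091, 0.996, 0.0, 0.001]
contact_force: [0.4, -0.0, -1.2]
opening: 0.0368
grasp_force: 60.8
```

Request:
step_arm(motion=[[-0.01, 0.025, 0, 7], [-0.02, 0.05, 0, 14], [-0.03, 0.075, 0, 21], [-0.04, 0.1, 0, 28], [-0.05, 0.12, 0, 35]])

```text
t: 10.27
tool_pos: [0.4635, 0.186, 0.1591]
ee_rot: [-0.387, 0.922, 0.0, -0.0]
contact_force: [0.4, 0.4, -1.1]
opening: 0.0371
grasp_force: 60.8
```

Request:
step_arm(motion=[[-0.005, 0.02, 0, 7], [-0.01, 0.04, 0, 14], [-0.016, 0.06, 0, 21], [-0.016, 0.071, 0, 28], [-0.016, 0.071, 0, 35]])

```text
t: 10.68
tool_pos: [0.4479, 0.2575, 0.1591]
ee_rot: [-0.647, 0.762, 0.0, 0.0]
contact_force: [0.6, 0.0, -0.5]
opening: 0.0369
grasp_force: 60.8
```

Request:
step_arm(motion=[[0, 0, 0, 7], [0, 0, 0, 14], [0, 0, 0, 16.5], [0, 0, 0, 16.5], [0, 0, 0, 16.5]])

```text
t: 11.1
tool_pos: [0.4483, 0.2554, 0.159]
ee_rot: [0.747, -0.665, -0.0, 0.0]
contact_force: [0.6, -0.1, -0.9]
opening: 0.0374
grasp_force: 60.7
```

```bash
python3 - <<'E'
from h import *
from scipy.spatial.transform import Rotation as R
o=bot.get_obs(); print(o["tool_pos"],np.degrees(R.from_quat(o["ee_rot"]).as_euler("ZYX")))
w=get_image("wrist"); cv2.imwrite("pics/w5.png",cv2.resize(w["frame"],(800,600)))
print(proj(w,[[.4485,.2555,.052]])*1.5625)
E
```

```text
[0.44828211 0.25540254 0.15904734] [-8.33880508e+01 -1.61713299e-02  1.79953768e+02]
[[390.74434834 277.49766966]]
```

View pics/w5.png

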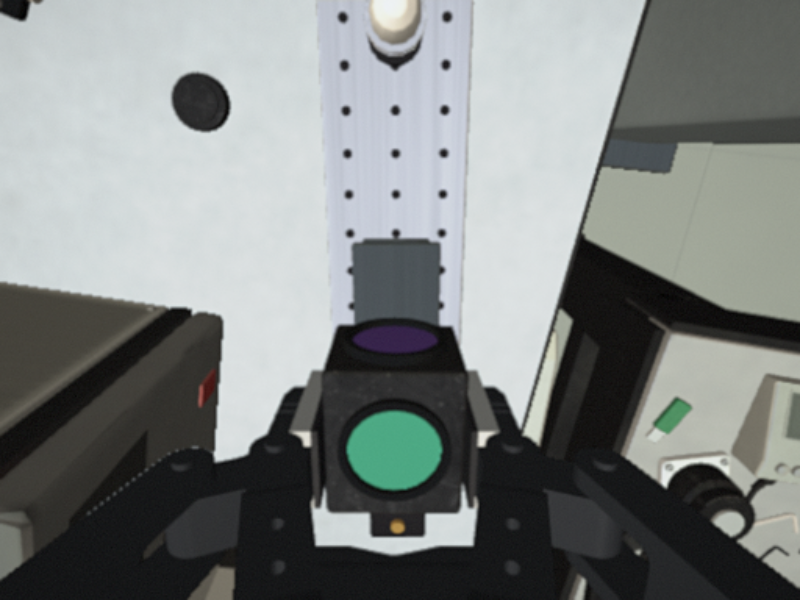

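The view shows the cube held with its purple face towards the lamp at (394,15). The pedestal is centred at column 397 and the cube at 395. I'll lower it and release.

Request:
step_arm(motion=[[0, 0, -0.035, 0], [0, 0, -0.07, 0], [0, 0, -0.1, 0], [0, 0, -0.12, 0], [0, 0, -0.12, 0]])

```text
t: 11.57
tool_pos: [0.444, 0.2535, 0.0347]
ee_rot: [0.747, -0.665, -0.002, 0.005]
contact_force: [-1.2, -0.4, -1.3]
opening: 0.0369
grasp_force: 60.6
```

Request:
step_arm(motion=[[0, 0, -0.005, 0], [0, 0, -0.01, 0], [0, 0, -0.012, 0], [0, 0, -0.012, 0]])

```text
t: 11.9
tool_pos: [0.4497, 0.256, 0.0283]
ee_rot: [0.747, -0.665, 0.0, -0.001]
contact_force: [0.1, 0.8, -2.0]
opening: 0.037
grasp_force: 60.6
```

Request:
step_arm(motion=[[0, 0, 0, 0], [0, 0, 0, 0], [0, 0, 0, 0], [0, 0, 0, 0]], fingers=0.4)

```text
t: 12.23
tool_pos: [0.4493, 0.2558, 0.0281]
ee_rot: [0.747, -0.665, 0.0, -0.001]
contact_force: [0.4, 0.0, 0.4]
opening: 0.0596
grasp_force: 0.0
```

Request:
step_arm(motion=[[0, 0, 0.03, 0], [0, 0, 0.07, 0], [0, 0, 0.11, 0], [0, 0, 0.15, 0], [0, 0, 0.19, 0]])

```text
t: 12.65
tool_pos: [0.4483, 0.2554, 0.2195]
ee_rot: [0.747, -0.665, 0.0, -0.0]
contact_force: [0.2, 1.7, 0.9]
opening: 0.0601
grasp_force: 0.0
```

```bash
python3 - <<'E'
from h import *
bot.get_obs()
w=get_image("wrist"); cv2.imwrite("pics/w6.png",cv2.resize(w["frame"],(800,600)))
print(bot.get_obs()["tool_pos"])
for n,z in (("cube",.052),("cap",0),("lamp",.012),("sensor",.012)):
  for r in place_of("wrist",n)[:2]: print(n,r["conf"],np.array(r["at"])*1.5625,hit(w,r["at"],z).round(4))
print(proj(w,[[.4485,.2555,.088],[.576,.17,.01]])*1.5625)
E
```

```text
[0.45348056 0.25765991 0.22879223]
cube 0.82 [392.96875 252.96875] [[0.4476 0.2539 0.052 ]]
cap 0.85 [234.84375 103.90625] [[0.5756 0.1671 0.    ]]
lamp 0.57 [396.71875  50.9375 ] [[0.4606 0.1198 0.012 ]]
sensor 0.63 [398.59375 410.625  ] [[0.4257 0.4011 0.012 ]]
sensor 0.2 [88.75    7.1875] [[0.6706 0.1184 0.012 ]]
[[391.18961971 267.3908411 ]
 [230.07314916 107.10815869]]
```

View pics/w6.png

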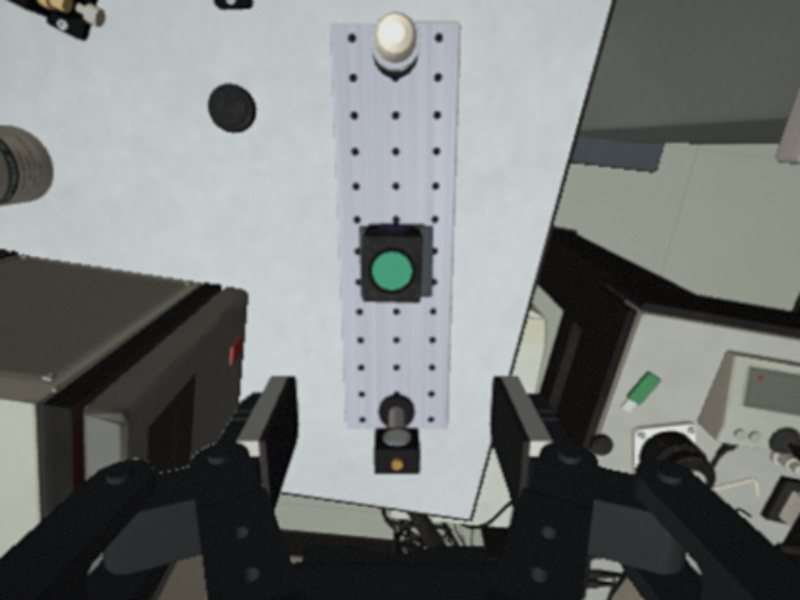

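The cube stands on the pedestal with its green window at (392,270) against the board centre line at 396, about 2 mm off. Its purple face points to the lamp, and the cap is at (232,108). Before gripping the thin cap I'll compute the fingertip offset.

```bash
python3 - <<'E'
from h import *
from scipy.spatial.transform import Rotation as R
w=get_image("wrist"); o=bot.get_obs(); Rm=R.from_quat(o["ee_rot"]).as_matrix(); p=np.array(o["tool_pos"]); print(p)
print("cam in tool",((w["pose"][:3,3]-p)@Rm).round(4))
for op in(.06,.017):
  for d in(0,.02,.03,.04,.05):
    L=np.array([[.011,-op/2,-d],[.011,op/2,-d]]); print(op,d,(proj(w,p+L@Rm.T)*1.5625).round(0).tolist())
w0=get_image("wrist"); f=w0["frame"]
print([ (n,hit(w0,r["at"],0).round(4),round(r["conf"],2)) for n in("cap","lens","collimator") for r in place_of("wrist",n)[:1]])
E
```

```text
[0.44779837 0.25521778 0.21625471]
cam in tool [ 0.0766  0.001  -0.178 ]
0.06 0 [[313.0, 321.0], [471.0, 321.0]]
0.06 0.02 [[304.0, 342.0], [480.0, 342.0]]
0.06 0.03 [[299.0, 354.0], [485.0, 354.0]]
0.06 0.04 [[293.0, 367.0], [490.0, 367.0]]
0.06 0.05 [[286.0, 382.0], [497.0, 382.0]]
0.017 0 [[370.0, 321.0], [415.0, 321.0]]
0.017 0.02 [[367.0, 342.0], [417.0, 342.0]]
0.017 0.03 [[365.0, 354.0], [418.0, 354.0]]
0.017 0.04 [[364.0, 367.0], [419.0, 367.0]]
0.017 0.05 [[361.0, 382.0], [421.0, 382.0]]
[('cap', array([[0.5759, 0.1727, 0.    ]]), 0.94), ('collimator', array([[0.6752, 0.1157, 0.    ]]), 0.85)]
```

Request:
step_arm(motion=[[0.03, -0.02, 0, 0], [0.06, -0.04, 0, 0], [0.09, -0.06, -0.01, 0], [0.12, -0.08, -0.03, 0], [0.128, -0.086, -0.07, 0]])

```text
t: 13.57
tool_pos: [0.5854, 0.1676, 0.1508]
ee_rot: [0.746, -0.666, 0.005, -0.005]
contact_force: [2.3, 0.6, 0.7]
opening: 0.0597
grasp_force: 0.0
```

Request:
step_arm(motion=[[0, 0, -0.04, 0], [0, 0, -0.08, 0], [0, 0, -0.11, 0], [0, 0, -0.12, 0], [0, 0, -0.12, 0]])

```text
t: 13.98
tool_pos: [0.5725, 0.1688, 0.0232]
ee_rot: [0.747, -0.665, -0.003, 0.004]
contact_force: [-1.0, -0.7, 0.5]
opening: 0.0597
grasp_force: 0.0
```

```bash
python3 - <<'E'
from h import *
w=get_image("wrist"); print(bot.get_obs()["tool_pos"],bot.get_obs()["contact_force"])
print(proj(w,[[.576,.1695,.01]])*1.5625)
r=cut_out("wrist","cap")[:1]; 
for q in r: print(q["conf"],np.array(q["bbox"])*1.5625)
cv2.imwrite("pics/w7.png",cv2.resize(w["frame"],(640,480)))
E
```

```text
[0.57521693 0.16933283 0.02603485] [0.58540594 0.94719881 0.75542348]
[[381.39937188 337.90266771]]
0.61 [379.53125 334.21875  75.78125  82.1875 ]
```

View pics/w7.png

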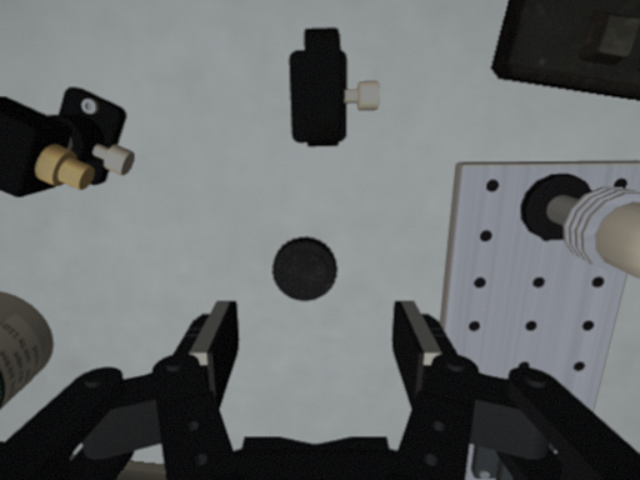

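The cap lies between the open fingers at (305,268), about 2 mm forward. I'll descend and grip it.

Request:
step_arm(motion=[[0, -0.002, -0.03, 0], [0, -0.002, -0.05, 0], [0, -0.002, -0.057, 0], [0, -0.002, -0.057, 0], [0, -0.002, -0.057, 0]])

```text
t: 14.5
tool_pos: [0.5784, 0.168, -0.0277]
ee_rot: [0.747, -0.665, 0.001, -0.001]
contact_force: [0.8, 0.3, -0.7]
opening: 0.0601
grasp_force: 0.0
```

Request:
step_arm(motion=[[0, 0, -0.003, 0], [0, 0, -0.006, 0], [0, 0, -0.006, 0], [0, 0, -0.006, 0]])

```text
t: 14.83
tool_pos: [0.577, 0.1676, -0.0351]
ee_rot: [0.747, -0.665, 0.0, -0.0]
contact_force: [-0.0, 0.4, 0.1]
opening: 0.0596
grasp_force: 0.0
```

Request:
step_arm(motion=[[0, 0, 0, 0], [0, 0, 0, 0], [0, 0, 0, 0], [0, 0, 0, 0], [0, 0, 0, 0]], fingers=-0.6)

```text
t: 15.25
tool_pos: [0.5775, 0.1677, -0.0342]
ee_rot: [0.747, -0.665, 0.0, -0.001]
contact_force: [-0.8, -1.0, 6.3]
opening: 0.0309
grasp_force: 60.8
```

Request:
step_arm(motion=[[0, 0, 0.005, 0], [0, 0, 0.02, 0], [0, 0, 0.04, 0], [0, 0, 0.06, 0], [0, 0, 0.06, 0]])

```text
t: 15.67
tool_pos: [0.5802, 0.1683, 0.0287]
ee_rot: [0.747, -0.665, 0.002, -0.003]
contact_force: [0.5, 0.4, 0.6]
opening: 0.0309
grasp_force: 59.4
```

Request:
step_arm(motion=[[0, 0, 0.035, 0], [0, 0, 0.07, 0], [0, 0, 0.105, 0], [0, 0, 0.12, 0], [0, 0, 0.12, 0]])

```text
t: 16.08
tool_pos: [0.5804, 0.1683, 0.1495]
ee_rot: [0.747, -0.665, 0.003, -0.004]
contact_force: [0.8, -0.1, -0.2]
opening: 0.0309
grasp_force: 59.6
```

```bash
python3 - <<'E'
from h import *
w=get_image("wrist"); print(bot.get_obs()["tool_pos"],bot.get_obs()["opening"])
cv2.imwrite("pics/w8.png",cv2.resize(w["frame"],(800,600)))
for n in("lens","collimator"):
  for r in place_of("wrist",n)[:2]: print(n,round(r["conf"],2),np.array(r["at"])*1.5625,hit(w,r["at"],0).round(4))
E
```

```text
[0.57861243 0.16793293 0.1467513 ] 0.03091809457846872
lens 0.83 [417.03125 128.90625] [[0.5757 0.0835 0.    ]]
collimator 0.9 [249.0625  163.90625] [[0.6786 0.1167 0.    ]]
collimator 0.73 [392.5     402.96875] [[0.5688 0.2749 0.    ]]
```

View pics/w8.png

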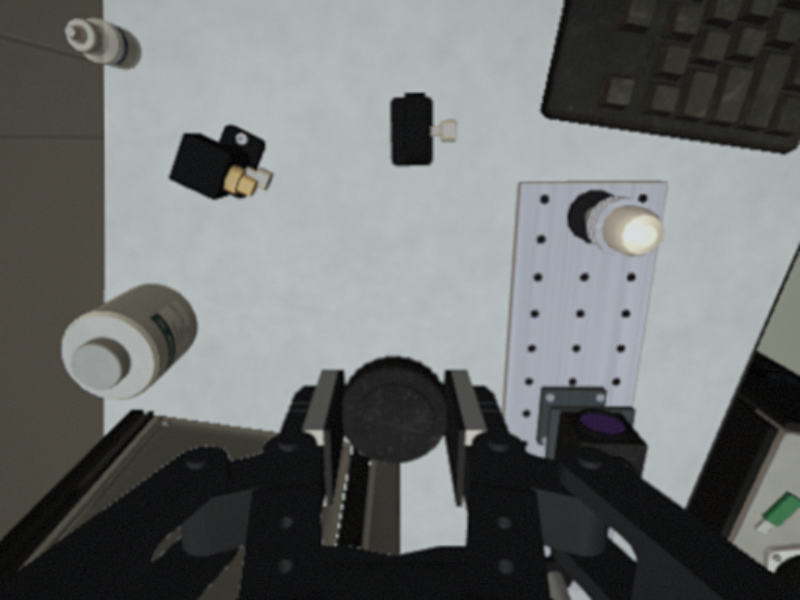

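The cap is held flat between the pads, centred at (394,408). I'll compute where it sits in the tool frame.

```bash
python3 - <<'E'
from h import *
from scipy.spatial.transform import Rotation as R
w=get_image("wrist"); o=bot.get_obs(); Rm=R.from_quat(o["ee_rot"]).as_matrix(); p=np.array(o["tool_pos"])
P=hit(w,np.array([394,408])/1.5625,p[2]+.0445)[0]; print("cap centre in tool",((P-p)@Rm).round(4),p)
P=hit(w,np.array([600,425])/1.5625,.075)[0]; print("purple window approx",P.round(4))
E
```

```text
cap centre in tool [ 0.      0.001  -0.0445] [0.57511246 0.16731212 0.14234461]
purple window approx [0.4509 0.2284 0.075 ]
```

Request:
step_arm(motion=[[-0.03, 0.02, 0, 0], [-0.06, 0.04, 0, 0], [-0.09, 0.06, 0, 0], [-0.12, 0.08, 0, 0], [-0.1285, 0.0875, 0, 0]])

```text
t: 16.7
tool_pos: [0.4417, 0.2555, 0.1416]
ee_rot: [0.748, -0.664, -0.002, 0.003]
contact_force: [-1.0, -0.7, -0.7]
opening: 0.0313
grasp_force: 59.6
```

Request:
step_arm(motion=[[0, 0, -0.02, 0], [0, 0, -0.05, 0], [0, 0, -0.07, 0], [0, 0, -0.075, 0], [0, 0, -0.075, 0]])

```text
t: 17.12
tool_pos: [0.4454, 0.2537, 0.0663]
ee_rot: [0.747, -0.665, -0.001, 0.003]
contact_force: [-0.3, -0.1, -0.3]
opening: 0.0307
grasp_force: 59.6
```

Request:
step_arm(motion=[[0, 0, 0, 0], [0, 0, -0.005, 0], [0, 0, -0.01, 0], [0, 0, -0.014, 0], [0, 0, -0.014, 0]])

```text
t: 17.53
tool_pos: [0.448, 0.2549, 0.055]
ee_rot: [0.747, -0.665, -0.0, 0.0]
contact_force: [0.3, -0.3, -0.7]
opening: 0.0313
grasp_force: 59.6
```

Request:
step_arm(motion=[[0, 0, 0, 0], [0, 0, 0, 0], [0, 0, 0, 0], [0, 0, 0, 0]])

```text
t: 17.87
tool_pos: [0.4484, 0.2552, 0.0557]
ee_rot: [0.747, -0.665, 0.0, -0.0]
contact_force: [0.6, 0.1, -0.2]
opening: 0.031
grasp_force: 59.6
```

Request:
step_arm(motion=[[0, 0, -0.001, 0], [0, 0, -0.0015, 0], [0, 0, -0.0015, 0], [0, 0, -0.0015, 0]])

```text
t: 18.2
tool_pos: [0.4481, 0.2551, 0.0539]
ee_rot: [0.747, -0.665, -0.0, 0.0]
contact_force: [-0.1, -0.4, -0.4]
opening: 0.031
grasp_force: 59.6
```

Request:
step_arm(motion=[[0, 0, 0, 0], [0, 0, 0, 0], [0, 0, 0, 0], [0, 0, 0, 0]], fingers=0.1)

```text
t: 18.53
tool_pos: [0.4483, 0.2551, 0.0539]
ee_rot: [0.747, -0.665, 0.0, -0.0]
contact_force: [0.5, -1.4, -0.1]
opening: 0.0471
grasp_force: 0.0
```

Request:
step_arm(motion=[[0, 0, 0.02, 0], [0, 0, 0.05, 0], [0, 0, 0.09, 0], [0, 0, 0.12, 0], [0, 0, 0.15, 0]])

```text
t: 18.95
tool_pos: [0.4483, 0.2551, 0.2059]
ee_rot: [0.747, -0.665, 0.0, -0.001]
contact_force: [0.4, 0.5, -0.0]
opening: 0.047
grasp_force: 0.0
```

Request:
step_arm(motion=[[0.02, -0.03, 0.02, 0], [0.04, -0.06, 0.04, 0], [0.04, -0.06, 0.04, 0], [0.04, -0.06, 0.04, 0], [0.04, -0.06, 0.04, 0]])

```text
t: 19.37
tool_pos: [0.4877, 0.195, 0.2434]
ee_rot: [0.747, -0.665, -0.001, 0.0]
contact_force: [-0.8, 0.0, 0.1]
opening: 0.0466
grasp_force: 0.0
```

```bash
python3 - <<'E'
from h import *
w=get_image("wrist"); print(bot.get_obs()["tool_pos"])
cv2.imwrite("pics/w9.png",cv2.resize(w["frame"],(800,600)))
for n,z in(("lens",0),("collimator",0),("cap",.088),("cube",.052)):
  for r in place_of("wrist",n)[:2]: print(n,round(r["conf"],2),np.array(r["at"])*1.5625,hit(w,r["at"],z).round(4))
E
```

```text
[0.48703669 0.19527193 0.24281506]
lens 0.55 [293.4375  82.5   ] [[0.577 0.085 0.   ]]
collimator 0.65 [167.96875 109.21875] [[0.6737 0.1161 0.    ]]
cap 0.58 [436.25    347.65625] [[0.448  0.2565 0.088 ]]
cube 0.93 [428.90625 328.28125] [[0.451  0.2557 0.052 ]]
```

View pics/w9.png

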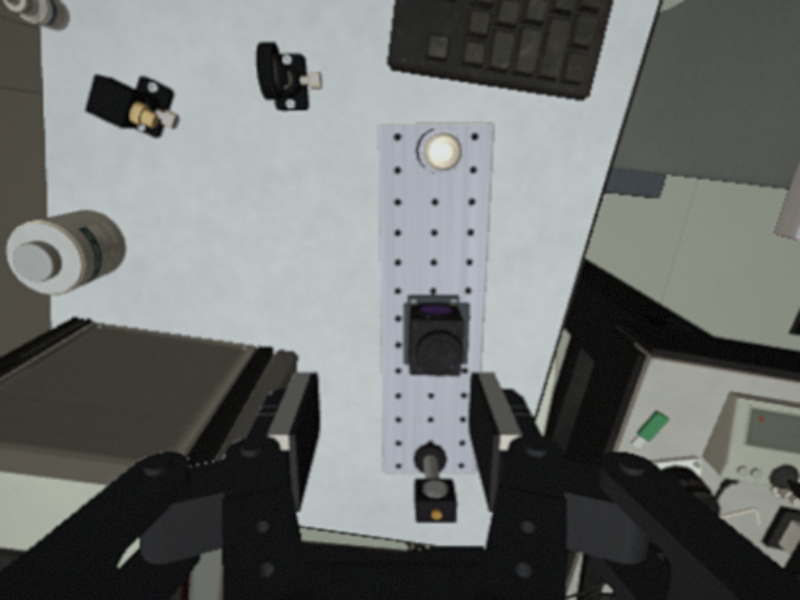

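The cap lies centred on the cube: cap at (438,350), cube top centred at column 437. For the lens at (285,80) and the collimator at (130,105), I'll fit their known geometry to the dark silhouettes.

```bash
cat > fit.py <<'E'
from h import *
from scipy.optimize import minimize
def box(x0,x1,y0,y1,z0,z1): return np.array([[x,y,z] for x in(x0,x1) for y in(y0,y1) for z in(z0,z1)])
a=np.linspace(0,2*np.pi,24)
ring=np.array([[x,17*np.cos(t),68+17*np.sin(t)] for x in(-5,5) for t in a])
M=dict(lens=[box(-13,13,-20,20,0,7),box(-5,5,-5,5,7,55),ring],
 collimator=[box(-13,13,-20,20,0,7),box(-5,5,-5,5,7,45),box(-13,13,-13,13,41,63)])
def fit(im,name,x,y,yaw,yaws=(0,)):
    g=cv2.GaussianBlur(cv2.resize(im["frame"],None,fx=4,fy=4,interpolation=cv2.INTER_CUBIC),(0,0),1.5).max(2)
    c=proj(im,[[x,y,.03]])[0]*4; R=200
    m=(g<85).astype(np.uint8); roi=np.zeros_like(m); cv2.circle(roi,tuple(int(v) for v in c),R,1,-1); m&=roi
    n,l=cv2.connectedComponents(m)   # keep component nearest centre
    d=cv2.distanceTransform((1-m).astype(np.uint8),cv2.DIST_L2,3)
    yy,xx=np.nonzero(m); k=np.argmin((xx-c[0])**2+(yy-c[1])**2); m=(l==l[yy[k],xx[k]]).astype(np.uint8)
    def cost(p):
        s=np.zeros_like(m); cs,sn=np.cos(p[2]),np.sin(p[2])
        for B in M[name]:
            P=np.c_[B[:,0]*cs-B[:,1]*sn+p[0]*1000,B[:,0]*sn+B[:,1]*cs+p[1]*1000,B[:,2]]/1000
            cv2.fillConvexPoly(s,cv2.convexHull(np.round(proj(im,P)*4).astype(np.int32)),1)
        return 1-(s&m).sum()/(s|m).sum()
    best=None
    for y0 in np.radians(yaws)+yaw:
        r=minimize(cost,[x,y,y0],method="Nelder-Mead",options=dict(initial_simplex=[[x,y,y0],[x+.01,y,y0],[x,y+.01,y0],[x,y,y0+.2]],xatol=1e-4,fatol=1e-4))
        if best is None or r.fun<best.fun: best=r
    return best.x[:2].round(4),np.degrees(best.x[2]).round(1),round(1-best.fun,3),int(m.sum())
E
python3 - <<'E'
from fit import *
w=get_image("wrist"); s=get_image("side")
print(fit(w,"lens",.58,.085,0,(-20,7,30))); print(fit(s,"lens",.58,.085,0,(-20,7,30)))
print(fit(w,"collimator",.682,.114,0,(20,-20,60,-60,0))); print(fit(s,"collimator",.682,.114,0,(20,-20,60,-60,0)))
E
```

```text
(array([0.5784, 0.0859]), np.float64(10.4), np.float64(0.842), 16455)
(array([0.5845, 0.0826]), np.float64(26.5), np.float64(0.446), 1800)
(array([0.6855, 0.1166]), np.float64(-14.3), np.float64(0.672), 17708)
(array([0.6941, 0.1232]), np.float64(-19.8), np.float64(0.167), 21819)
```

Request:
step_arm(motion=[[0.02, -0.02, 0, -7], [0.04, -0.04, 0, -14], [0.06, -0.06, 0, -21], [0.08, -0.08, 0, -28], [0.09, -0.1, 0, -35]], fingers=0.4)

```text
t: 20.13
tool_pos: [0.5801, 0.0944, 0.2435]
ee_rot: [-0.51, 0.86, -0.0, 0.0]
contact_force: [-0.1, 0.7, 1.0]
opening: 0.0595
grasp_force: 0.0
```

Request:
step_arm(motion=[[0, -0.009, 0, -7], [0, -0.009, 0, -14], [0, -0.009, 0, -21], [0, -0.009, 0, -28], [0, -0.009, 0, -35]])

```text
t: 20.55
tool_pos: [0.578, 0.0862, 0.2436]
ee_rot: [-0.228, 0.974, 0.0, -0.0]
contact_force: [-0.0, -0.4, -0.5]
opening: 0.0596
grasp_force: 0.0
```

Request:
step_arm(motion=[[0, 0, 0, -7], [0, 0, 0, -14], [0, 0, 0, -16.5], [0, 0, 0, -16.5], [0, 0, 0, -16.5]])

```text
t: 20.97
tool_pos: [0.578, 0.0864, 0.2437]
ee_rot: [-0.09, 0.996, 0.0, -0.0]
contact_force: [0.3, -0.3, -0.0]
opening: 0.0598
grasp_force: 0.0
```

```bash
python3 - <<'E'
from fit import *
from scipy.spatial.transform import Rotation as R
w=get_image("wrist"); o=bot.get_obs(); print(o["tool_pos"],np.degrees(R.from_quat(o["ee_rot"]).as_euler("ZYX"))[0])
print(fit(w,"lens",.579,.086,0,(-10,10,25)))
print(fit(w,"collimator",.684,.116,0,(20,-20,60,-60,0)), proj(w,[[.684,.116,0],[.578,.086,.08]]))
for n in("lens","collimator"):
  for r in place_of("wrist",n)[:2]: print(n,round(r["conf"],2),np.array(r["at"]),hit(w,r["at"],0).round(4))
E
```

```text
[0.57804523 0.08635277 0.24373674] -169.71471180126784
(array([0.5793, 0.0852]), np.float64(6.6), np.float64(0.82), 11364)
(array([0.6859, 0.1168]), np.float64(-16.0), np.float64(0.716), 11381) [[258.90491632 227.62183221]
 [251.31308787 165.52824382]]
lens 0.96 [250.5 148.7] [[0.5739 0.084  0.    ]]
collimator 0.91 [262.  223.7] [[0.6772 0.1192 0.    ]]
```

The lens fit agrees across views: centre (0.579, 0.0855), yaw about 7.5°. I'll grip it by the ring.

Request:
step_arm(motion=[[0, 0, -0.04, -2.3], [0, 0, -0.08, -2.3], [0, 0, -0.12, -2.3], [0, 0, -0.15, -2.3], [0, 0, -0.16, -2.3]])

```text
t: 21.53
tool_pos: [0.5735, 0.0859, 0.0784]
ee_rot: [-0.069, 0.998, 0.0, -0.005]
contact_force: [-1.4, -0.1, 0.1]
opening: 0.0593
grasp_force: 0.0
```

Request:
step_arm(motion=[[0.001, 0, -0.02, 0], [0.001, 0, -0.04, 0], [0.001, -0.001, -0.06, 0], [0.001, -0.001, -0.072, 0], [0.001, -0.001, -0.072, 0]])

```text
t: 21.95
tool_pos: [0.5774, 0.085, 0.01]
ee_rot: [-0.069, 0.998, 0.0, -0.002]
contact_force: [-0.0, -0.8, -0.7]
opening: 0.0598
grasp_force: 0.0
```

Request:
step_arm(motion=[[0, 0, 0, 0], [0, 0, 0, 0], [0, 0, 0, 0], [0, 0, 0, 0], [0, 0, 0, 0]], fingers=-0.6)

```text
t: 22.37
tool_pos: [0.5811, 0.0852, 0.0138]
ee_rot: [-0.069, 0.998, -0.0, 0.002]
contact_force: [0.2, -0.1, 4.7]
opening: 0.033
grasp_force: 59.8
```

Request:
step_arm(motion=[[0, 0, 0, 0], [0, 0, 0.01, 0], [0, 0, 0.04, 0], [0, 0, 0.07, 0], [0, 0, 0.1, 0]])

```text
t: 22.78
tool_pos: [0.5778, 0.085, 0.1126]
ee_rot: [-0.069, 0.998, 0.0, -0.001]
contact_force: [1.2, -0.6, -0.1]
opening: 0.0333
grasp_force: 59.7
```

The lens is gripped (33 mm). Before carrying it to the sensor end I'll check where the tall box stands, using the corners in the side view.

```bash
python3 - <<'E'
from h import *
s=get_image("side")
b=hit(s,np.array([(250,497),(319,412)])*.64,0); print("box bottom",b.round(3))
for z in(.15,.2,.25): print(z,(proj(s,b+[0,0,z])/.64).round(0).tolist())
E
```

```text
box bottom [[0.592 0.447 0.   ]
 [0.586 0.272 0.   ]]
0.15 [[230.0, 413.0], [309.0, 331.0]]
0.2 [[223.0, 381.0], [306.0, 300.0]]
0.25 [[215.0, 346.0], [302.0, 267.0]]
```

Request:
step_arm(motion=[[-0.015, 0.01, 0.03, 7], [-0.035, 0.03, 0.05, 14], [-0.06, 0.055, 0.05, 21], [-0.08, 0.085, 0.05, 28], [-0.1, 0.115, 0.05, 35]])

```text
t: 23.25
tool_pos: [0.478, 0.2007, 0.1628]
ee_rot: [-0.368, 0.93, -0.0, 0.0]
contact_force: [0.7, 0.9, -1.4]
opening: 0.0331
grasp_force: 59.7
```

Request:
step_arm(motion=[[-0.015, 0.03, 0, 7], [-0.03, 0.06, 0, 14], [-0.0405, 0.09, 0, 21], [-0.0405, 0.115, 0, 28], [-0.0405, 0.128, 0, 35]])

```text
t: 23.67
tool_pos: [0.4374, 0.3305, 0.1621]
ee_rot: [-0.632, 0.775, 0.0, 0.0]
contact_force: [0.2, 0.4, -1.2]
opening: 0.0335
grasp_force: 59.8
```

Request:
step_arm(motion=[[0, 0, 0, 7], [0, 0, 0, 14], [0, 0, 0, 18.6], [0, 0, 0, 18.6], [0, 0, 0, 18.6]])

```text
t: 24.08
tool_pos: [0.4383, 0.3279, 0.1618]
ee_rot: [0.745, -0.667, -0.0, 0.0]
contact_force: [-0.0, -0.1, -1.6]
opening: 0.0329
grasp_force: 59.8
```

```bash
python3 - <<'E'
from h import *
from scipy.spatial.transform import Rotation as R
w=get_image("wrist");o=bot.get_obs(); print(o["tool_pos"],np.degrees(R.from_quat(o["ee_rot"]).as_euler("ZYX"))[0],o["opening"],o["contact_force"])
for n,z in(("lens",o["tool_pos"][2]-.012),("cube",.052),("lamp",.012)):
  for r in place_of("wrist",n)[:2]: print(n,round(r["conf"],2),np.array(r["at"]),hit(w,r["at"],z).round(4))
E
```

```text
[0.43841195 0.32783855 0.16188018] -83.63659765681578 0.03333476371424965 [ 0.43786265  0.54209291 -0.86157383]
lens 0.93 [250.5 204.2] [[0.4387 0.3196 0.1499]]
```

Request:
step_arm(motion=[[0, 0.003, -0.035, 0], [0, 0.003, -0.07, 0], [0, 0.003, -0.1, 0], [0, 0.003, -0.12, 0], [0, 0.003, -0.128, 0]])

```text
t: 24.7
tool_pos: [0.4358, 0.3292, 0.0303]
ee_rot: [0.746, -0.666, -0.001, 0.003]
contact_force: [-0.8, -0.1, -1.5]
opening: 0.0332
grasp_force: 59.9
```

Request:
step_arm(motion=[[0, 0, 0, 0], [0, 0, -0.004, 0], [0, 0, -0.008, 0], [0, 0, -0.008, 0], [0, 0, -0.008, 0]])

```text
t: 25.12
tool_pos: [0.4396, 0.3316, 0.027]
ee_rot: [0.746, -0.666, 0.0, -0.001]
contact_force: [-0.2, -0.2, -0.1]
opening: 0.0331
grasp_force: 59.9
```

Request:
step_arm(motion=[[0, 0, -0.001, 0], [0, 0, -0.001, 0], [0, 0, -0.001, 0]])

```text
t: 25.37
tool_pos: [0.4395, 0.3316, 0.0258]
ee_rot: [0.746, -0.666, 0.0, -0.001]
contact_force: [-0.6, -0.5, 1.0]
opening: 0.033
grasp_force: 60.1
```

Request:
step_arm(motion=[[0, 0, 0, 0], [0, 0, 0, 0], [0, 0, 0, 0], [0, 0, 0, 0]], fingers=0.2)

```text
t: 25.7
tool_pos: [0.4385, 0.331, 0.0248]
ee_rot: [0.746, -0.666, -0.0, 0.0]
contact_force: [0.1, 0.4, -0.0]
opening: 0.0513
grasp_force: 0.0
```

Request:
step_arm(motion=[[0, 0, 0.03, 0], [0, 0, 0.07, 0], [0, 0, 0.11, 0], [0, 0, 0.15, 0], [0, 0, 0.19, 0]])

```text
t: 26.12
tool_pos: [0.4382, 0.3308, 0.2166]
ee_rot: [0.746, -0.666, -0.0, 0.0]
contact_force: [0.6, 0.6, -0.2]
opening: 0.0511
grasp_force: 0.0
```

Request:
step_arm(motion=[[0.005, -0.035, 0.01, -7], [0.015, -0.07, 0.02, -14], [0.03, -0.105, 0.03, -21], [0.055, -0.135, 0.03, -28], [0.08, -0.165, 0.03, -35]])

```text
t: 26.53
tool_pos: [0.5194, 0.1647, 0.2463]
ee_rot: [-0.509, 0.861, -0.0, 0.001]
contact_force: [-0.3, -0.1, -0.2]
opening: 0.051
grasp_force: 0.0
```

Request:
step_arm(motion=[[0.035, -0.015, 0, -7], [0.07, -0.03, 0, -14], [0.105, -0.045, 0, -21], [0.14, -0.049, 0, -28], [0.167, -0.049, 0, -35]])

```text
t: 26.95
tool_pos: [0.6881, 0.115, 0.2442]
ee_rot: [-0.225, 0.974, -0.0, 0.0]
contact_force: [0.1, 0.3, 0.7]
opening: 0.0512
grasp_force: 0.0
```

Request:
step_arm(motion=[[0, 0, 0, -7], [0, 0, 0, -14], [0, 0, 0, -21], [0, 0, 0, -28], [0, 0, 0, -35]])

```text
t: 27.37
tool_pos: [0.6856, 0.117, 0.2443]
ee_rot: [0.077, 0.997, -0.0, -0.0]
contact_force: [0.3, 0.5, 0.3]
opening: 0.0514
grasp_force: 0.0
```

Request:
step_arm(motion=[[0, 0, 0, -7], [0, 0, 0, -7], [0, 0, 0, -7], [0, 0, 0, -7]])

```text
t: 27.7
tool_pos: [0.6856, 0.1171, 0.2447]
ee_rot: [0.134, 0.991, -0.0, -0.0]
contact_force: [-0.6, -0.9, -0.6]
opening: 0.0511
grasp_force: 0.0
```

```bash
python3 - <<'E'
from fit import *
from scipy.spatial.transform import Rotation as R
w=get_image("wrist"); o=bot.get_obs(); print(o["tool_pos"],np.degrees(R.from_quat(o["ee_rot"]).as_euler("ZYX"))[0])
print(fit(w,"collimator",.685,.117,0,(20,-20,60,-60,0)))
for n in("collimator","lens"):
  for r in place_of("wrist",n)[:2]: print(n,round(r["conf"],2),np.array(r["at"]),hit(w,r["at"],0 if n=="collimator" else .012).round(4))
E
```

```text
[0.68561232 0.11709787 0.24479837] 164.60581109862318
(array([0.6861, 0.1161]), np.float64(-18.9), np.float64(0.733), 10150)
collimator 0.68 [251.7 145.7] [[0.6774 0.1186 0.    ]]
```

Request:
step_arm(motion=[[0, 0, -0.04, -2], [0, 0, -0.08, -2], [0, 0, -0.12, -2], [0, 0, -0.15, -2], [0, 0, -0.165, -2]])

```text
t: 28.27
tool_pos: [0.6818, 0.1168, 0.0743]
ee_rot: [0.152, 0.988, -0.001, -0.004]
contact_force: [-0.6, -0.4, -0.5]
opening: 0.0512
grasp_force: 0.0
```

Request:
step_arm(motion=[[0, 0, -0.02, 0], [0, 0, -0.04, 0], [0, 0, -0.06, 0], [0, 0, -0.073, 0], [0, 0, -0.073, 0]])

```text
t: 28.68
tool_pos: [0.6825, 0.1168, 0.0031]
ee_rot: [0.152, 0.988, -0.001, -0.003]
contact_force: [-0.3, 0.0, -0.4]
opening: 0.051
grasp_force: 0.0
```

Request:
step_arm(motion=[[0, 0, 0, 0], [0, 0, 0, 0], [0, 0, 0, 0], [0, 0, 0, 0], [0, 0, 0, 0]], fingers=-0.7)

```text
t: 29.1
tool_pos: [0.687, 0.1172, 0.0085]
ee_rot: [0.152, 0.988, 0.0, 0.001]
contact_force: [-0.2, -0.6, 1.5]
opening: 0.0247
grasp_force: 60.5
```

Request:
step_arm(motion=[[0, 0, 0, 0], [0, 0, 0.01, 0], [0, 0, 0.04, 0], [0, 0, 0.07, 0], [0, 0, 0.1, 0]])

```text
t: 29.52
tool_pos: [0.6846, 0.117, 0.1076]
ee_rot: [0.152, 0.988, -0.0, -0.001]
contact_force: [0.8, 0.3, -0.2]
opening: 0.0248
grasp_force: 60.2
```

Request:
step_arm(motion=[[-0.015, 0.005, 0.03, -7], [-0.045, 0.015, 0.055, -14], [-0.08, 0.025, 0.055, -21], [-0.115, 0.035, 0.055, -28], [-0.15, 0.045, 0.055, -35]])

```text
t: 29.93
tool_pos: [0.5344, 0.1624, 0.1631]
ee_rot: [0.445, 0.895, 0.0, 0.001]
contact_force: [-0.1, 1.1, -1.4]
opening: 0.0246
grasp_force: 60.2
```

Request:
step_arm(motion=[[-0.03, 0.01, 0, -7], [-0.06, 0.02, 0, -14], [-0.08, 0.024, 0, -21], [-0.08, 0.024, 0, -28], [-0.08, 0.024, 0, -31]])

```text
t: 30.35
tool_pos: [0.4535, 0.1863, 0.1623]
ee_rot: [0.667, 0.745, -0.0, -0.0]
contact_force: [0.9, -0.6, -0.3]
opening: 0.0247
grasp_force: 60.2
```

Request:
step_arm(motion=[[0, 0, 0, 0], [0, 0, 0, 0], [0, 0, 0, 0]])

```text
t: 30.6
tool_pos: [0.4558, 0.186, 0.1621]
ee_rot: [0.666, 0.746, 0.0, 0.0]
contact_force: [0.6, 1.0, -0.1]
opening: 0.0246
grasp_force: 60.2
```

```bash
python3 - <<'E'
from fit import *
from scipy.spatial.transform import Rotation as R
w=get_image("wrist"); o=bot.get_obs(); Rm=R.from_quat(o["ee_rot"]).as_matrix();p=np.array(o["tool_pos"]); print(p,np.degrees(R.from_quat(o["ee_rot"]).as_euler("ZYX"))[0],o["opening"])
for n,z in(("collimator",p[2]-.0075),("lens",.012),("cube",.052),("cap",.088),("sensor",.012),("lamp",.012)):
  for r in place_of("wrist",n)[:2]: print(n,round(r["conf"],2),np.array(r["at"]),hit(w,r["at"],z).round(4))
E
```

```text
[0.45587018 0.18601093 0.16205473] 96.53312533281247 0.025264380794432682
collimator 0.85 [253.2 207.6] [[0.4541 0.1942 0.1546]]
lens 0.89 [253.4  15.4] [[0.4395 0.3271 0.012 ]]
cap 0.81 [253.9  96.3] [[0.4475 0.2585 0.088 ]]
```

Request:
step_arm(motion=[[0, 0, -0.035, 0], [0, 0, -0.07, 0], [0, 0, -0.1, 0], [0, 0, -0.12, 0], [0, 0, -0.128, 0]])

```text
t: 31.37
tool_pos: [0.4525, 0.1852, 0.0305]
ee_rot: [0.666, 0.746, -0.003, -0.002]
contact_force: [-0.6, 0.3, -1.1]
opening: 0.0246
grasp_force: 60.3
```

Request:
step_arm(motion=[[0, 0, 0, 0], [0, 0, -0.005, 0], [0, 0, -0.01, 0], [0, 0, -0.0125, 0], [0, 0, -0.0125, 0]])

```text
t: 31.78
tool_pos: [0.4563, 0.1862, 0.0219]
ee_rot: [0.666, 0.746, 0.0, 0.0]
contact_force: [-0.7, 0.3, -0.9]
opening: 0.0248
grasp_force: 60.3
```

Request:
step_arm(motion=[[0, 0, 0, 0], [0, 0, -0.001, 0], [0, 0, -0.001, 0], [0, 0, -0.001, 0]])

```text
t: 32.12
tool_pos: [0.4559, 0.1861, 0.0206]
ee_rot: [0.666, 0.746, 0.0, 0.0]
contact_force: [0.7, -0.0, -0.4]
opening: 0.0249
grasp_force: 60.3
```

Request:
step_arm(motion=[[0, 0, -0.001, 0], [0, 0, -0.001, 0], [0, 0, -0.001, 0]])

```text
t: 32.37
tool_pos: [0.456, 0.1862, 0.0205]
ee_rot: [0.666, 0.746, 0.0, 0.0]
contact_force: [-2.2, -0.0, 6.8]
opening: 0.0247
grasp_force: 61.1
```

Request:
step_arm(motion=[[0, 0, 0, 0], [0, 0, 0, 0], [0, 0, 0, 0], [0, 0, 0, 0]], fingers=0.0)

```text
t: 32.7
tool_pos: [0.4557, 0.1861, 0.0193]
ee_rot: [0.666, 0.746, -0.0, 0.0]
contact_force: [-0.0, 0.1, -0.1]
opening: 0.0428
grasp_force: 0.0
```

Request:
step_arm(motion=[[0, 0, 0.02, 0], [0, 0, 0.06, 0], [0, 0, 0.1, 0], [0, 0, 0.14, 0], [0, 0, 0.18, 0]])

```text
t: 33.12
tool_pos: [0.4551, 0.1859, 0.201]
ee_rot: [0.666, 0.746, -0.0, -0.0]
contact_force: [-0.2, 1.0, -0.5]
opening: 0.0425
grasp_force: 0.0
```

Request:
step_arm(motion=[[0, -0.03, 0.02, 0], [0, -0.06, 0.04, 0], [0, -0.06, 0.06, 0], [0, -0.06, 0.06, 0], [0, -0.06, 0.06, 0]])

```text
t: 33.53
tool_pos: [0.4567, 0.126, 0.2604]
ee_rot: [0.666, 0.746, 0.001, 0.001]
contact_force: [-0.3, -0.2, 0.1]
opening: 0.0425
grasp_force: 0.0
```

```bash
python3 - <<'E'
from fit import *
w=get_image("wrist"); print(bot.get_obs()["tool_pos"]); s=get_image("side")
a=cv2.resize(w["frame"],(800,600)); a[380:,:330]=cv2.resize(s["frame"][190:330,220:320],(330,220)) if 0 else cv2.resize(s["frame"][200:330,190:385],(330,220),interpolation=cv2.INTER_CUBIC)
cv2.imwrite("pics/final.png",a)
for c,i in(("wrist",w),("side",s)):
 for n,z in(("collimator",.012),("lens",.012),("cube",.052),("cap",.088),("sensor",.012),("lamp",.012),("board",0)):
  for r in place_of(c,n)[:1]: print(c,n,round(r["conf"],2),np.array(r["at"]),hit(i,r["at"],z).round(4))
E
```

```text
[0.45565132 0.12614727 0.25903287]
wrist collimator 0.93 [257.6  96.9] [[0.4554 0.1953 0.012 ]]
wrist cube 0.81 [256.2  40.8] [[0.4461 0.2544 0.052 ]]
wrist cap 0.72 [258.   30.6] [[0.4468 0.2589 0.088 ]]
wrist lamp 0.72 [257.2 153.7] [[0.4634 0.1223 0.012 ]]
side collimator 0.78 [269.7 252.2] [[0.4578 0.1901 0.012 ]]
side lens 0.66 [253.5 292.5] [[0.4416 0.318  0.012 ]]
side cube 0.68 [223.3 187. ] [[0.6517 0.0429 0.052 ]]
side cap 0.62 [261.8 244. ] [[0.4514 0.2497 0.088 ]]
side sensor 0.77 [240.5 321.2] [[0.4343 0.3967 0.012 ]]
side lamp 0.83 [274.4 234.3] [[0.4717 0.1265 0.012 ]]
side board 0.88 [264.3 279.3] [[0.4403 0.2636 0.    ]]
```

View pics/final.png

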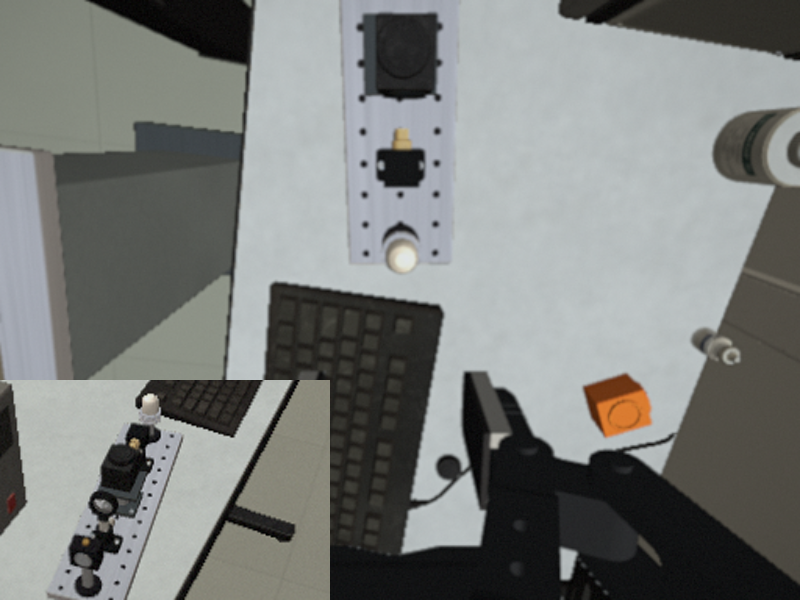

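The final view shows the row in line: lamp at (401,255), collimator at (400,165) with its barrel towards the pedestal, and the cube with its cap at (402,52). In the side inset the lens stands upright at (105,510), between the cube and the sensor. The arm is clear, so I'm handing in.

```bash
python3 -c "
from rig import bot
print(bot.sign_off())"
```

```text
the job is handed in; nothing more can be done
None
```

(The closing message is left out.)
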